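# Square up the glass tiles and hold the torch along the row

### The job

Nudge the three loose green glass tiles, keeping their order, into one tight straight row in the corner of the two nailed wooden battens: every tile flush against the long batten, the first against the end batten and each touching the next. Then draw the orange torch up out of its wooden block, turn it, and finish while still holding it, raised about a hand's width above the bench at the open end of the row (lens about level with that end or up to a hand's width beyond it), its lens aimed down the row at the middle tile at a shallow downward slant (roughly 30 degrees), so that the raking light shows up chips. Leave everything else on the bench where it lies, and do not disturb the row again.

Things in the scene. Friction and masses are not known exactly. Their poses are not given: they have to be found in the camera images.
- jig: two wooden battens, 14 mm high, 38 wide, nailed to the bench at a right angle on white paper. Origin: inner corner at bench height, z up. Long batten: inner face x = 0, from y = 0.038 to -0.362, wood on the +x side. End batten: inner face y = 0, from x = 0 to -0.15, wood on the +y side. The row runs from the corner along -y, at x below 0. Fixed; place and yaw vary
- row_mid (a point): point fixed to the squaring corner at (-0.035, -0.105, 0.006) of its frame: where the centre of the middle tile lies once the row is tight
- tile_a_center (a point): centre (half-way up, 6 mm above the bench) of a loose green glass tile, 70 x 70 mm, 12 thick, about 150 g: the one nearest the end batten. It lies flat, askew, its centre 65 mm or more from the long batten; x and y are parallel to its edges, z up
- tile_b_center (a point): centre (half-way up, 6 mm above the bench) of a loose green glass tile, 70 x 70 mm, 12 thick, about 150 g: the middle one. It lies flat, askew, its centre 65 mm or more from the long batten; x and y are parallel to its edges, z up
- tile_c_center (a point): centre (half-way up, 6 mm above the bench) of a loose green glass tile, 70 x 70 mm, 12 thick, about 150 g: the one farthest from the end batten. It lies flat, askew, its centre 65 mm or more from the long batten; x and y are parallel to its edges, z up
- block: fixed light-wood tool block, 70 (x) x 150 (y) mm, 45 high, origin under its centre, z up. The torch stands in its 36 mm wide, 35 mm deep hole at y = +0.035 (of the block); two 14 mm holes are empty
- torch_mid (a point): mid-length of the loose torch (already on), 130 mm long, about 150 g, standing loosely upright, head down, in the block, lens 10 mm and tail 140 mm above the bench. z runs from lens to tail: the light goes out along -z. Distances from the lens: black head 32 mm across up to 30, tapering to 24 at 40; orange barrel 24 across from 40 to 124; rubber button to 130; balance point about 61
- torch_lens (a point): centre of the torch's lens face, 65 mm below torch_mid along the torch's z axis; same axes as torch_mid
- amber_stack: stack of amber elongated-hexagon glass blanks, 60 x 160 mm, 15 high, behind the long batten; a bystander, leave it where it is
- green_stack: stack of small green glass squares, 50 x 50 mm, 24 high, behind the long batten; not part of the row; a bystander, leave it where it is
- marker: marker pen lying on the bench, 140 mm long, 15 thick; a bystander, leave it where it is
- cutter: brass-handled glass cutter lying on the bench, 150 mm long, 16 thick; a bystander, leave it where it is
- pliers: red-handled running pliers lying on the bench, 200 mm long, 20 thick; a bystander, leave it where it is
- hammer: small hammer lying on the bench, 270 mm long; a bystander, leave it where it is
- tape: white roll of tape lying flat, 96 mm across, 24 high; a bystander, leave it where it is

How it is judged:
By the outcome, as a careful person would: the job done as asked, in the order asked, and still so for the second after the job is handed in, while the arm keeps its last pose, push and grip.
It also fails if it takes over 70 s, if anything falls off the work surface, if the arm or the gripper's body presses on something with over 40 N, if the wrist force passes 120 N, or if a joint passes its speed limit or range.

### The arm

A 7-joint arm with a two-finger parallel gripper is mounted at the origin on the work surface. World frame = base frame: x ahead of the robot, y to its left, z up, the work surface at z = 0. Lengths are in m, angles in rad, forces in N, time in s.
With the tool pointing down it reaches from about 0.375 to 0.925 m from the base axis. Payload 3.1 kg.
Tool frame: the origin (TCP) lies on the centre line of the jaws, within the pads' length; the fingertips stand 14 mm ahead of it and the grasp point (between the pads) lies 5 mm behind it; z points along the fingers, y is the line along which they close (so a half turn about z gives the same grasp; the last joint's range is limited). The gripper opens to 85 mm and grips with 20 to 120 N. Pads are 22 mm wide; open, the fingers measure 114 mm over their backs; the gripper's body (76 mm by 85 mm) begins 54 mm behind the grasp point. The pads swing forward as they close: fully open they stand 13 mm farther back than shut.
Start: joints at [-1.307, 0.383, 0.044, 1.598, -0.018, 1.161, -0.05], TCP at [0.23, 0.608, 0.245] pointing down, gripper open.
Joint ranges: [-2.61, 2.61], [-0.41, 2.15], [-1.48, 1.57], [0, 2.5], [-1.57, 4.71], [0.05, 1.97], [-2.85, 2.85]. Speed limits (rad/s): [2.79, 2.79, 3.14, 3.14, 3.14, 3.14, 3.14].

### API

Orientations are given as a unit quaternion [x, y, z, w].
In Python, from workcell import r, vision, order, finder gives the robot as it stands.
- The arm moves only by the tool arm_command, never from a script. Its argument "commands" is a list of rows, each a list of 7 numbers: the shift along the tool's x, y, z in cm, then the turn, a rotation vector about the tool's x, y, z in degrees, then the closure, from -1 (fully open) to 1 (shut). In form: [[x, y, z, wx, wy, wz, claw], ...]. A call has 1 to 5 rows; each row shifts and turns the commanded pose from where the row before left it, along the tool's axes as they then stand; what a row does not reach is not made up. A row lasts 1/12 s, in which the tool goes at most 41.7 mm and 7.16 degrees, less where a joint would pass 70% of its speed; a pose out of reach is approached as far as the arm can. A call with a gripper value outside its range is refused whole. The fingers move at their own pace and stop on an object; "squeeze" is the grip in N (left out, the last holds). Time passes only in rows, so rows that do not move let the fingers close. It gives the time, the measured TCP pose, the force, the opening and the grip force at its end, in the units of the state.
- r.observe(): the state, without advancing time (a new reading comes with each control period).
- vision.get_image(name): name is "scene" or "top" or "wrist"; returns (picture, depth): 384x512x3 uint8, red, green, blue; 384x512 float32, m along the optical axis (not along the pixel's ray), 0 where there is no reading.
- vision.camera_info(name): a dict with "K" (3x3 intrinsics, pixels), "R" (3x3) and "t" (3): a world point X has camera coordinates R X + t. Camera axes: x right, y down, z forward; pixel columns grow to the right and rows downward; lengths in m; the calibration is good to about 2 mm. A picture is of the moment at which its call begins: read the wrist's pose just before it. camera_info takes no time and is no camera call; for the wrist camera it gives the pose at the moment of the call.
- order.close_job(): hands the job in; it is judged then, once.
Trained networks look in the newest picture that a camera, given by its name, has taken for a name from the list of things; names that differ only in an ending like _2 or _b are one class to them, and where a whole thing is asked for, a point or a joint stands for the part that bears it (a point fixed in the world has none). Each returns a list of dicts, best first, with "score" (0 to 1); they miss things now and then, are a little off and sometimes report something else, mostly with a low value. They report only what shows in the picture. A call takes as long as a camera call.
- finder.silhouettes(camera, name): "pixels" (384x512 bool, what is visible of it) and "box" ([centre column, centre row, width, height] in pixels, round what is visible of it).
The state is a dict: "t": time; "joint_pos": joint angles; "qvel": joint speeds; "joint_efforts": joint torques, N m; "tool_pos": TCP position; "tcp_rot": TCP orientation; "contact_force": force on the tool from outside, world axes, zero at the start; "wrist_torque": the same for the moment, N m; "width": finger opening in m; "gripper_force": force on a finger pad.
Only numpy, scipy, OpenCV 4.12 (cv2) and the standard library are available. Lean on these libraries where they do the work, as an engineer would, in place of code of your own. Each camera call takes 0.05 s, during which the arm holds its last target. There are 200 camera calls.

## Working session

There is one attempt and no reset: what is moved stays moved. The work goes in short steps, Python scripts to look and compute and a tool call to move; the robot and the scene stay as the last step left them, time stands still between calls to the robot, and variables do not carry over. Pictures are saved under pics/ and viewed, at most 10 in all, crops included, and the job is handed in when it is done.

Besides the shell and the picture viewer there is one more tool, called after ">>>" by a JSON object that holds its "op" and its "data". arm_command: Moves the arm, as the interface text tells. Its arguments: {"type":"object","properties":{"commands":{"type":"array"},"squeeze":{"type":"number"}},"required":["commands"]}

```bash
ls; mkdir -p pics
python3 - <<'E'
from workcell import r, vision, order, finder
import cv2,numpy as np
s=r.observe(); print(s['t'],s['tool_pos'],s['tcp_rot'],s['width'])
for c in ['top','scene']:
    im,d=vision.get_image(c); cv2.imwrite(f'pics/{c}1.png',im[:,:,::-1]); np.savez(f'{c}1.npz',im=im,d=d)
    i=vision.camera_info(c); print(c,np.round(i['K'],1).tolist(),np.round(i['R'],3).tolist(),np.round(i['t'],3))
E
```

```text
pics
0.0 [0.22971765 0.60705895 0.24388889] [ 1.79859513e-01  9.83691402e-01 -1.32085203e-03 -1.89064931e-04] 0.08562196671070865
top [[402.0, 0.0, 250.8], [0.0, 402.0, 191.3], [0.0, 0.0, 1.0]] [[-0.028, -1.0, 0.006], [-0.988, 0.026, -0.152], [0.152, -0.011, -0.988]] [0.041 0.56  1.189]
scene [[348.2, 0.0, 250.6], [0.0, 348.2, 192.3], [0.0, 0.0, 1.0]] [[-0.677, 0.736, 0.015], [0.525, 0.498, -0.69], [-0.515, -0.46, -0.723]] [ 0.363 -0.226  1.479]
```

View pics/top1.png

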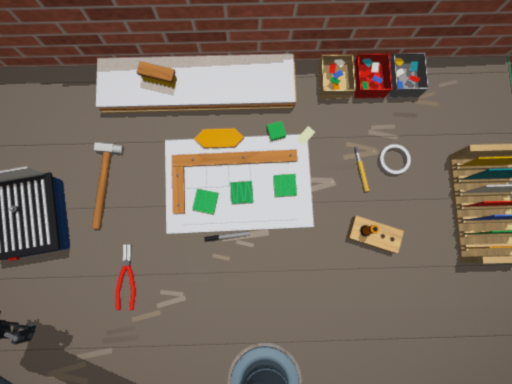

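View pics/scene1.png

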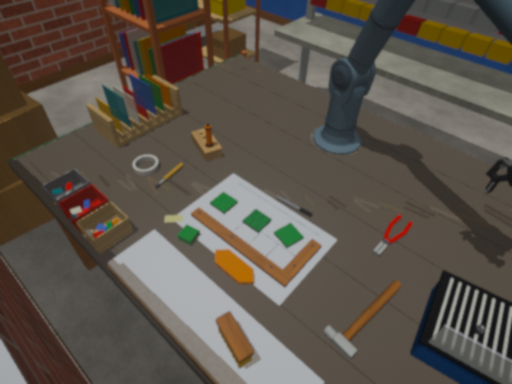

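```bash
cat > h.py <<'E'
from workcell import r, vision, order, finder
import cv2,numpy as np
from scipy.spatial.transform import Rotation as Ro
def proj_plane(uv,z,ci):
    K,R,t=[np.array(ci[k]) for k in 'KRt']
    uv=np.atleast_2d(np.array(uv,float)); d=np.c_[uv,np.ones(len(uv))]@np.linalg.inv(K).T@R
    o=-R.T@t; return (o+d*((z-o[2])/d[:,2])[:,None])
def rect(mask,z,ci):
    # min-area rect of the biggest blob in world xy on plane z
    m=mask.astype(np.uint8); n,l,st,_=cv2.connectedComponentsWithStats(m)
    k=1+np.argmax(st[1:,4]); c=max(cv2.findContours((l==k).astype(np.uint8),cv2.RETR_EXTERNAL,cv2.CHAIN_APPROX_NONE)[0],key=len)[:,0]
    w=proj_plane(c,z,ci)[:,:2]; (cx,cy),(a,b),th=cv2.minAreaRect((w*1000).astype(np.float32))
    return np.round([cx,cy],1),np.round([a,b],1),round(th,1)
# xArm7-like FK (modified DH)
D=[.267,0,.293,0,.3425,0,.097]; A=[0,0,0,.0525,.0775,0,.076]; AL=[0,-np.pi/2,np.pi/2,np.pi/2,np.pi/2,np.pi/2,-np.pi/2]
def fk(q):
    T=np.eye(4)
    for i in range(7):
        ca,sa,c,s=np.cos(AL[i]),np.sin(AL[i]),np.cos(q[i]),np.sin(q[i])
        T=T@np.array([[c,-s,0,A[i]],[s*ca,c*ca,-sa,-D[i]*sa],[s*sa,c*sa,ca,D[i]*ca],[0,0,0,1]])
    return T
E
python3 - <<'E'
from h import *
s=r.observe(); T=fk(s['joint_pos']); print('fk',T.round(3).tolist()); print('tool',Ro.from_quat(s['tcp_rot']).as_matrix().round(3).tolist())
im,d=vision.get_image('top'); ci=vision.camera_info('top')
for n,z in [('jig',.014),('tile_a_center',.012),('block',.045),('torch_mid',.1),('marker',.01),('cutter',.01),('green_stack',.024),('amber_stack',.015),('tape',.024)]:
    for o in finder.silhouettes('top',n)[:4]:
        print(n,round(o['score'],2),np.round(o['box'],0),*rect(o['pixels'],z,ci))
hsv=cv2.cvtColor(im,cv2.COLOR_RGB2HSV); g=cv2.inRange(hsv,(50,120,60),(75,255,255))
n,l,st,ce=cv2.connectedComponentsWithStats(g)
for k in range(1,n):
    if st[k,4]>150: print('green',ce[k].round(),*rect(l==k,.012,ci))
E
```

```text
fk [[0.353, -0.936, 0.016, 0.173], [-0.934, -0.353, -0.052, -0.561], [0.055, 0.003, -0.998, 0.38], [0.0, 0.0, 0.0, 1.0]]
tool [[-0.935, 0.354, -0.001], [0.354, 0.935, -0.002], [-0.0, -0.002, -1.0]]
jig 0.72 [240. 180. 146. 102.] [604.3  55.9] [317.3 476.2] 1.0
tile_a_center 0.89 [205. 200.  30.  23.] [538.5 168.4] [75.  73.3] 77.1
block 0.77 [375. 234.  55.  33.] [ 418.8 -343.6] [158.9  74.8] 70.3
block 0.5 [123. 279.  20.  67.] [313.7 405.8] [189.4  55.7] 0.9
torch_mid 0.61 [367. 233.  15.  11.] [ 429. -310.] [29.  51.2] 3.6
marker 0.47 [229. 235.  43.   6.] [428.6 107.5] [ 13.9 128.3] 6.5
cutter 0.67 [359. 171.  19.  43.] [ 629.2 -326.1] [145.7  15.6] 10.0
green_stack 0.72 [276. 131.  22.  20.] [756.6 -59.4] [56.7 52.8] 11.3
amber_stack 0.56 [220. 138.  48.  24.] [740.6 123.8] [156.6  66. ] 88.5
amber_stack 0.41 [238. 182. 148. 108.] [604.4  56.8] [319.6 480.5] 1.4
amber_stack 0.32 [285. 186.  28.  20.] [582.1 -81.3] [77.  72.5] 4.5
tape 0.91 [395. 160.  33.  34.] [ 653.7 -427.8] [99.4 93.8] 88.5
tape 0.69 [240. 180. 144. 101.] [602.2  55.2] [313.8 472.2] 1.1
tape 0.29 [244. 192.  22.  29.] [564.2  54.4] [65.3 72.4] 88.8
green [276. 130.] [761.8 -60.7] [52.3 51.6] 13.1
green [285. 185.] [583.3 -82.1] [66.7 66.4] 2.4
green [241. 192.] [564.4  54.6] [65.8 63.7] 88.8
green [205. 201.] [538.8 169.1] [65.5 65.8] 76.7
```

>>> {"op": "arm_command", "data": {"commands": [[0,0,0,0,0,-6.9,0],[0,0,0,0,0,-6.9,0],[0,0,0,0,0,-6.9,0],[-2.1,-3.4,-0.4,0,0,0,0],[-2.1,-3.4,-0.4,0,0,0,0]]}}

```text
t: 1.02
tool_pos: [0.2691, 0.5414, 0.2527]
tcp_rot: [-0.004, 1.0, 0.0, -0.001]
contact_force: [1.2, -0.1, 0.4]
width: 0.0425
gripper_force: 0.0
```

>>> {"op": "arm_command", "data": {"commands": [[-2.1,-3.4,-0.4,0,0,0,0],[-2.1,-3.4,-0.4,0,0,0,0],[-2.1,-3.4,-0.4,0,0,0,0],[-2.1,-3.4,-0.4,0,0,0,0],[-2.1,-3.4,-0.4,0,0,0,0]]}}

```text
t: 1.43
tool_pos: [0.3777, 0.3681, 0.2738]
tcp_rot: [0.0, 1.0, 0.0, 0.0]
contact_force: [-0.2, 0.7, -0.2]
width: 0.0427
gripper_force: 0.0
```

>>> {"op": "arm_command", "data": {"commands": [[-2.1,-3.4,-0.4,0,0,0,0],[-2.1,-3.4,-0.4,0,0,0,0],[-2.1,-3.4,-0.4,0,0,0,0],[-2.1,-3.4,-0.4,0,0,0,0],[-2.1,-3.4,-0.4,0,0,0,0]]}}

```text
t: 1.85
tool_pos: [0.4826, 0.198, 0.2939]
tcp_rot: [0.0, 1.0, 0.0, 0.0]
contact_force: [1.0, 0.6, -0.4]
width: 0.0429
gripper_force: 0.0
```

>>> {"op": "arm_command", "data": {"commands": [[-2.1,-3.4,-0.4,0,0,0,0],[-2.1,-3.4,-0.4,0,0,0,0],[-1,-3,0,0,0,0,0],[0,0,0,0,0,0,0]]}}

```text
t: 2.18
tool_pos: [0.5367, 0.0917, 0.3024]
tcp_rot: [0.007, 1.0, -0.002, 0.002]
contact_force: [0.2, -1.4, -0.6]
width: 0.0426
gripper_force: 0.0
```

Run:
```python
from h import *
s=r.observe(); print(s['t'],s['tool_pos'],s['tcp_rot'],s['width'],s['joint_pos'])
ci=vision.camera_info('wrist')
im,d=vision.get_image('wrist'); cv2.imwrite('pics/w1.png',im[:,:,::-1]); np.savez('w1.npz',im=im,d=d,**{k:np.array(ci[k]) for k in 'KRt'})
print(np.round(ci['K'],1).tolist(),np.round(ci['R'],3).tolist(),-np.array(ci['R']).T@ci['t'])
```

```text
2.1833 [0.53673238 0.09169655 0.30238119] [ 0.00727685  0.99996964 -0.00219768  0.00171627] 0.04260402269122018 [-0.60293902  0.13322489  0.38996112  1.80390978 -0.04855906  1.21236645
  1.35707731]
[[343.8, 0.0, 254.0], [0.0, 343.8, 197.1], [0.0, 0.0, 1.0]] [[0.016, 1.0, -0.005], [0.962, -0.014, 0.271], [0.271, -0.009, -0.963]] [0.46744253 0.09342868 0.42998521]
```

View pics/w1.png

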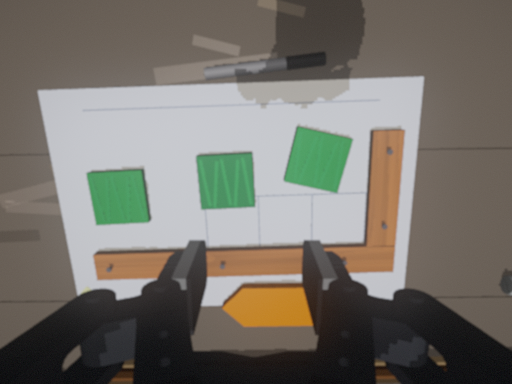

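```bash
cat >> h.py <<'E'
def load(f): 
    z=np.load(f); return z['im'],z['d'],{k:z[k] for k in 'KRt'}
def jigtiles(im,ci,verbose=True):
    hsv=cv2.cvtColor(im,cv2.COLOR_RGB2HSV)
    g=cv2.inRange(hsv,(45,120,50),(80,255,255)); out=[]
    n,l,st,ce=cv2.connectedComponentsWithStats(g)
    for k in range(1,n):
        if st[k,4]>600: out.append((ce[k].round(),)+rect(l==k,.012,ci)); 
    return out
E
python3 - <<'E'
from h import *
im,d,ci=load('w1.npz')
for o in jigtiles(im,ci): print(*o)
hsv=cv2.cvtColor(im,cv2.COLOR_RGB2HSV); print(hsv[262,150],hsv[200,385],hsv[300,270],hsv[243,150],hsv[247,150])
w=cv2.inRange(hsv,(5,120,90),(14,255,220)); w[290:]=0
def edge(lst): 
    p=proj_plane(lst,.014,ci)[:,:2]; vx,vy,x,y=cv2.fitLine(p.astype(np.float32),cv2.DIST_HUBER,0,.001,.001).ravel(); res=np.abs((p-[x,y])@[-vy,vx]); return (vx,vy),(x,y),res.max()
L=[];Lo=[];E=[];Eo=[]
for c in range(105,360,3):
    r_=np.where(w[200:,c])[0]+200
    if len(r_)>10: L.append((c,r_[0]-.5)); Lo.append((c,r_[-1]+.5))
for rr in range(140,235,3):
    c_=np.where(w[rr,350:420])[0]+350
    if len(c_)>10: E.append((c_[0]-.5,rr)); Eo.append((c_[-1]+.5,rr))
for n,e in zip(['Lin','Lout','Ein','Eout'],map(edge,[L,Lo,E,Eo])): print(n,np.degrees(np.arctan2(e[0][1],e[0][0])).round(2),np.round(e[1],4),e[2])
(v1,p1,_),(v2,p2,_)=edge(L),edge(E)
A=np.array([v1,-np.array(v2)]).T; s=np.linalg.solve(A,np.array(p2)-p1); print('corner',np.array(p1)+s[0]*np.array(v1))
E
```

```text
[317. 159.] [538.9 167.8] [66.2 65.6] 76.6
[228. 185.] [566.7  56.2] [59.6 61.5] 2.9
[118. 197.] [583.2 -82.4] [65.5 65.9] 2.3
[ 13 128 169] [ 14 128 165] [ 18 194 197] [110   8 203] [ 20   4 174]
Lin -88.99 [0.6587 0.0211] 0.0017644962704666317
Lout 85.23 [0.7025 0.0414] 0.045555298427960356
Ein 0.08 [0.5776 0.2351] 0.006201187028845411
Eout 0.96 [0.5743 0.2693] 0.0004913508984331261
corner [0.65486103 0.23522197]
```

>>> {"op": "arm_command", "data": {"commands": [[0.8,0.95,2.5,0,0,-1,0.3],[0.8,0.95,3,0,0,0,0.3],[0.8,0.95,3,0,0,0,0.3],[0.8,0.95,3,0,0,0,0.3],[0.8,0.95,3,0,0,0,0.3]]}}

```text
t: 2.65
tool_pos: [0.4921, 0.151, 0.1552]
tcp_rot: [-0.01, 1.0, 0.001, 0.0]
contact_force: [0.7, -0.0, -0.2]
width: 0.0298
gripper_force: 0.0
```

>>> {"op": "arm_command", "data": {"commands": [[0.8,0.95,3,0,0,0,0.3],[0.8,0.95,3,0,0,0,0.3],[0.8,0.95,2,0,0,0,0.3],[0,0,0,0,0,0,0.3],[0,0,0,0,0,0,0.3]]}}

```text
t: 3.07
tool_pos: [0.467, 0.1781, 0.0755]
tcp_rot: [-0.01, 1.0, -0.0, -0.001]
contact_force: [1.1, 0.2, 0.3]
width: 0.0297
gripper_force: 0.0
```

Run:
```python
from h import *
s=r.observe(); print(s['tool_pos'],s['width']); R=Ro.from_quat(s['tcp_rot']).as_matrix(); print(R.round(4).tolist())
```

```text
[0.46699296 0.17811623 0.07546931] 0.029700938732800414
[[-0.9998, -0.0207, -0.0028], [-0.0207, 0.9998, -0.0008], [0.0028, -0.0007, -1.0]]
```

>>> {"op": "arm_command", "data": {"commands": [[0,-0.8,2.8,0,0,0,0.3],[0,0,2.8,0,0,0,0.3],[0,0,0,0,0,0,0.3],[-1.3,0,0,0,0,0,0.3],[-1.3,0,0,0,0,0,0.3]]}}

```text
t: 3.48
tool_pos: [0.4957, 0.1694, 0.022]
tcp_rot: [-0.008, 1.0, 0.0, 0.0]
contact_force: [-0.3, -0.1, -0.9]
width: 0.0297
gripper_force: 0.3
```

>>> {"op": "arm_command", "data": {"commands": [[-1.3,0,0,0,0,0,0.3],[-1.3,0,0,0,0,0,0.3],[-1.3,0,0,0,0,0,0.3],[-1.3,0,0,0,0,0,0.3],[-1,0,0,0,0,0,0.3]]}}

```text
t: 3.9
tool_pos: [0.5597, 0.1707, 0.0233]
tcp_rot: [-0.008, 1.0, 0.001, 0.002]
contact_force: [-1.3, 0.6, 2.3]
width: 0.0298
gripper_force: 1.1
```

>>> {"op": "arm_command", "data": {"commands": [[-0.7,0,0,0,0,0,0.3],[-0.5,0,0,0,0,0,0.3],[-0.3,0,0,0,0,0,0.3],[0,0,0,0,0,0,0.3]]}}

```text
t: 4.23
tool_pos: [0.5668, 0.1709, 0.0228]
tcp_rot: [-0.009, 1.0, -0.0, -0.007]
contact_force: [-14.4, -0.8, 20.4]
width: 0.0299
gripper_force: 12.5
```

Run:
```python
from h import *
ci=vision.camera_info('wrist')
im,d=vision.get_image('wrist'); cv2.imwrite('pics/w2.png',im[:,:,::-1])
im,d=vision.get_image('top'); ci=vision.camera_info('top')
for o in jigtiles(im,ci): print(*o)
g=cv2.inRange(cv2.cvtColor(im,cv2.COLOR_RGB2HSV),(50,120,60),(75,255,255))
n,l,st,ce=cv2.connectedComponentsWithStats(g)
for k in range(1,n):
    if st[k,4]>100: print('green',ce[k].round(),st[k,4],*rect(l==k,.012,ci))
```

```text
green [276. 130.] 248 [761.8 -60.7] [52.3 51.6] 13.1
green [285. 185.] 432 [583.1 -81.5] [66.2 63.9] 88.5
green [241. 192.] 420 [564.4  54.6] [65.8 63.7] 88.8
```

View pics/w2.png

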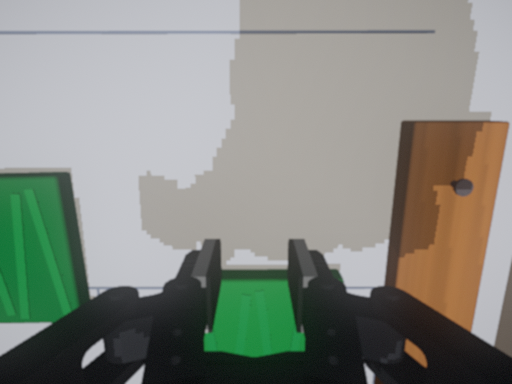

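>>> {"op": "arm_command", "data": {"commands": [[0,0,-2,0,0,0,0.3],[2,0,-2,0,0,0,0.3],[4,0,-2,0,0,0,0.3],[2,0,-3,0,0,0,0.3],[0,0,0,0,0,0,0.3]]}}

```text
t: 4.75
tool_pos: [0.4937, 0.1706, 0.1141]
tcp_rot: [-0.009, 1.0, 0.002, 0.002]
contact_force: [1.2, -0.2, 1.5]
width: 0.0297
gripper_force: 0.0
```

```bash
cat >> h.py <<'E'
def look(name=None):
    s=r.observe(); print(round(s['t'],2),s['tool_pos'].round(4),s['contact_force'].round(1))
    ci=vision.camera_info('wrist'); im,d=vision.get_image('wrist')
    if name: cv2.imwrite(f'pics/{name}.png',im[:,:,::-1])
    for o in jigtiles(im,ci): print('W',*o)
    return im,d,ci
E
python3 -c "
from h import *
look()
s=r.observe();im,d=vision.get_image('top'); ci=vision.camera_info('top')
g=cv2.inRange(cv2.cvtColor(im,cv2.COLOR_RGB2HSV),(50,120,60),(75,255,255))
n,l,st,ce=cv2.connectedComponentsWithStats(g)
for k in range(1,n):
    if st[k,4]>100: print('green',ce[k].round(),st[k,4],*rect(l==k,.012,ci))
"
```

```text
4.75 [0.4937 0.1706 0.1141] [ 1.2 -0.2  1.5]
W [ 92. 276.] [557.6  54.9] [53.8 69.1] 5.0
W [257. 330.] [598.  177.5] [48. 69.] 1.8
green [276. 130.] 248 [761.8 -60.7] [52.3 51.6] 13.1
green [205. 177.] 290 [609.2 178.2] [63.2 64.7] 89.3
green [285. 185.] 435 [583.3 -82.1] [66.5 66.2] 2.1
green [241. 192.] 420 [564.4  54.6] [65.8 63.7] 88.8
```

>>> {"op": "arm_command", "data": {"commands": [[-1.6,0.3,3,0,0,0,0.3],[-1.6,0.3,3,0,0,0,0.3],[-1.6,0.2,2.5,0,0,0,0.3],[0,0,0.8,0,0,0,0.3],[0,0,0,0,0,0,0.3]]}}

```text
t: 5.27
tool_pos: [0.5442, 0.1774, 0.0147]
tcp_rot: [-0.008, 1.0, -0.001, -0.0]
contact_force: [0.8, -0.3, 0.1]
width: 0.0297
gripper_force: 0.0
```

>>> {"op": "arm_command", "data": {"commands": [[0,0,0.5,0,0,0,0.3],[0,0,0,0,0,0,0.3]]}}

```text
t: 5.43
tool_pos: [0.5444, 0.1776, 0.0136]
tcp_rot: [-0.008, 1.0, 0.0, 0.0]
contact_force: [-4.3, -2.0, 16.2]
width: 0.0299
gripper_force: 8.2
```

>>> {"op": "arm_command", "data": {"commands": [[0,0,-0.7,0,0,0,0.3],[-0.8,0,0,0,0,0,0.3],[-0.8,0,0,0,0,0,0.3],[-0.6,0,0,0,0,0,0.3],[-0.4,0,0,0,0,0,0.3]]}}

```text
t: 5.85
tool_pos: [0.5688, 0.1784, 0.0174]
tcp_rot: [-0.008, 1.0, -0.0, -0.001]
contact_force: [-2.2, -0.3, 1.4]
width: 0.0299
gripper_force: 1.1
```

>>> {"op": "arm_command", "data": {"commands": [[-0.3,0,0,0,0,0,0.3],[-0.2,0,0,0,0,0,0.3],[-0.1,0,0,0,0,0,0.3]]}}

```text
t: 6.1
tool_pos: [0.5744, 0.1785, 0.0173]
tcp_rot: [-0.009, 1.0, -0.0, -0.0]
contact_force: [-0.4, 0.2, -0.9]
width: 0.0299
gripper_force: 0.3
```

>>> {"op": "arm_command", "data": {"commands": [[-0.2,0,0,0,0,0,0.3],[-0.2,0,0,0,0,0,0.3],[-0.1,0,0,0,0,0,0.3]]}}

```text
t: 6.35
tool_pos: [0.5755, 0.1784, 0.0172]
tcp_rot: [-0.009, 1.0, -0.001, -0.005]
contact_force: [-9.1, -0.9, 7.1]
width: 0.0297
gripper_force: 4.5
```

>>> {"op": "arm_command", "data": {"commands": [[-0.2,0,0,0,0,0,0.3],[0,0,0,0,0,0,0.3]]}}

```text
t: 6.52
tool_pos: [0.5756, 0.1784, 0.017]
tcp_rot: [-0.009, 1.0, -0.001, -0.007]
contact_force: [-11.1, -0.9, 7.7]
width: 0.03
gripper_force: 5.3
```

>>> {"op": "arm_command", "data": {"commands": [[1.5,0,0,0,0,0,0.3],[1,0,-3.5,0,0,0,0.3],[2.5,-3.3,0,0,0,0,0.3],[2.5,-3.3,0,0,0,0,0.3],[0,-3.3,0,0,0,0,0.3]]}}

```text
t: 6.93
tool_pos: [0.5028, 0.0782, 0.0524]
tcp_rot: [-0.01, 1.0, 0.0, -0.003]
contact_force: [-1.2, 0.3, -0.3]
width: 0.0297
gripper_force: 0.0
```

>>> {"op": "arm_command", "data": {"commands": [[0,-2.3,0,0,0,0,0.3],[0,0,3.4,0,0,0,0.3],[0,0,0,0,0,0,0.3]]}}

```text
t: 7.18
tool_pos: [0.5059, 0.0524, 0.0157]
tcp_rot: [-0.006, 1.0, -0.001, -0.003]
contact_force: [-1.8, 0.9, -1.2]
width: 0.03
gripper_force: 0.0
```

>>> {"op": "arm_command", "data": {"commands": [[-0.9,0,0,0,0,0,0.3],[-0.9,0,0,0,0,0,0.3],[-0.9,0,0,0,0,0,0.3],[-0.9,0,0,0,0,0,0.3],[-0.9,0,0,0,0,0,0.3]]}}

```text
t: 7.6
tool_pos: [0.5554, 0.0573, 0.02]
tcp_rot: [-0.009, 1.0, 0.0, 0.001]
contact_force: [-1.7, 0.1, 0.5]
width: 0.0299
gripper_force: 0.9
```

>>> {"op": "arm_command", "data": {"commands": [[-0.8,0,0,0,0,0,0.3],[-0.6,0,0,0,0,0,0.3],[-0.4,0,0,0,0,0,0.3],[-0.3,0,0,0,0,0,0.3],[-0.2,0,0,0,0,0,0.3]]}}

```text
t: 8.02
tool_pos: [0.5766, 0.0566, 0.0188]
tcp_rot: [-0.008, 1.0, -0.0, -0.0]
contact_force: [-2.5, 0.1, 1.2]
width: 0.03
gripper_force: 0.9
```

>>> {"op": "arm_command", "data": {"commands": [[-0.2,0,0,0,0,0,0.3],[-0.2,0,0,0,0,0,0.3],[-0.2,0,0,0,0,0,0.3]]}}

```text
t: 8.27
tool_pos: [0.5779, 0.0565, 0.018]
tcp_rot: [-0.008, 1.0, -0.0, -0.005]
contact_force: [-10.3, 0.7, 8.0]
width: 0.03
gripper_force: 5.4
```

>>> {"op": "arm_command", "data": {"commands": [[-0.1,0,0,0,0,0,0.3],[0,0,0,0,0,0,0.3]]}}

```text
t: 8.43
tool_pos: [0.5779, 0.0565, 0.0178]
tcp_rot: [-0.009, 1.0, -0.0, -0.006]
contact_force: [-10.0, 0.7, 8.2]
width: 0.0297
gripper_force: 4.9
```

>>> {"op": "arm_command", "data": {"commands": [[1.5,0,0,0,0,0,0.3],[1,0,-3.5,0,0,0,0.3],[2,-3.6,0,0,0,0,0.3],[1.6,-3.6,0,0,0,0,0.3],[0,-3.6,0,0,0,0,0.3]]}}

```text
t: 8.85
tool_pos: [0.5216, -0.0525, 0.054]
tcp_rot: [-0.01, 1.0, 0.0, -0.001]
contact_force: [-0.1, -0.7, -0.1]
width: 0.0297
gripper_force: 0.0
```

>>> {"op": "arm_command", "data": {"commands": [[0,-3,0,0,0,0,0.3],[0,0,3.4,0,0,0,0.3],[0,0,0,0,0,0,0.3]]}}

```text
t: 9.1
tool_pos: [0.5221, -0.0856, 0.0166]
tcp_rot: [-0.006, 1.0, -0.001, -0.002]
contact_force: [-1.5, 1.3, -1.3]
width: 0.0299
gripper_force: 0.0
```

>>> {"op": "arm_command", "data": {"commands": [[-0.9,0,0,0,0,0,0.3],[-0.9,0,0,0,0,0,0.3],[-0.9,0,0,0,0,0,0.3],[-0.9,0,0,0,0,0,0.3],[-0.7,0,0,0,0,0,0.3]]}}

```text
t: 9.52
tool_pos: [0.5705, -0.0804, 0.0211]
tcp_rot: [-0.01, 1.0, 0.0, 0.001]
contact_force: [-2.4, -0.3, 1.3]
width: 0.0298
gripper_force: 1.3
```

>>> {"op": "arm_command", "data": {"commands": [[-0.5,0,0,0,0,0,0.3],[-0.4,0,0,0,0,0,0.3],[-0.4,0,0,0,0,0,0.3],[-0.2,0,0,0,0,0,0.3],[0,0,0,0,0,0,0.3]]}}

```text
t: 9.93
tool_pos: [0.5805, -0.0812, 0.0195]
tcp_rot: [-0.008, 1.0, 0.0, -0.003]
contact_force: [-5.8, 0.7, 4.5]
width: 0.03
gripper_force: 2.6
```

>>> {"op": "arm_command", "data": {"commands": [[1.5,0,0,0,0,0,0.3],[0,0,-4,0,0,0,0.6],[0,-3.7,0,0,0,0,1],[0,-3.7,0,0,0,0,1],[-3,0,0,0,0,0,1]]}}

```text
t: 10.35
tool_pos: [0.5933, -0.168, 0.061]
tcp_rot: [-0.001, 1.0, -0.004, -0.002]
contact_force: [-1.0, -3.5, -0.4]
width: 0.0002
gripper_force: 0.0
```

>>> {"op": "arm_command", "data": {"commands": [[-3,0,0,0,0,0,1],[0,0,2,0,0,0,1],[0,0,1.8,0,0,0,1],[0,0,0,0,0,0,1],[0,0,0,0,0,0,1]]}}

```text
t: 10.77
tool_pos: [0.6282, -0.1543, 0.0207]
tcp_rot: [-0.008, 1.0, 0.0, -0.001]
contact_force: [0.2, -0.1, -0.4]
width: -0.0001
gripper_force: 0.0
```

>>> {"op": "arm_command", "data": {"commands": [[0,1.2,0.2,0,0,0,1],[0,1.2,0,0,0,0,1],[0,1.2,0,0,0,0,1],[0,1.2,0,0,0,0,1],[0,1.2,0,0,0,0,1]]}}

```text
t: 11.18
tool_pos: [0.6288, -0.0932, 0.021]
tcp_rot: [-0.009, 1.0, -0.0, 0.001]
contact_force: [0.2, -1.2, 2.3]
width: 0.0003
gripper_force: 1.2
```

>>> {"op": "arm_command", "data": {"commands": [[0,1.2,0,0,0,0,1],[0,1,0,0,0,0,1],[0,1,0,0,0,0,1],[0,1,0,0,0,0,1],[0,1,0,0,0,0,1]]}}

```text
t: 11.6
tool_pos: [0.6274, -0.043, 0.0203]
tcp_rot: [-0.008, 1.0, -0.001, 0.0]
contact_force: [0.2, -4.1, 2.0]
width: 0.0002
gripper_force: 2.1
```

>>> {"op": "arm_command", "data": {"commands": [[0,0.8,0,0,0,0,1],[0,0.8,0,0,0,0,1],[0,0.6,0,0,0,0,1],[0,0.5,0,0,0,0,1],[0,0.4,0,0,0,0,1]]}}

```text
t: 12.02
tool_pos: [0.6268, -0.0115, 0.02]
tcp_rot: [-0.008, 1.0, -0.0, 0.0]
contact_force: [0.3, -4.2, 3.3]
width: -0.0001
gripper_force: 2.3
```

>>> {"op": "arm_command", "data": {"commands": [[0,0.4,0,0,0,0,1],[0,0.4,0,0,0,0,1],[0,0.3,0,0,0,0,1],[0,0.3,0,0,0,0,1],[0,0,0,0,0,0,1]]}}

```text
t: 12.43
tool_pos: [0.6264, 0.0023, 0.02]
tcp_rot: [-0.008, 1.0, -0.0, 0.0]
contact_force: [0.5, -4.0, 3.7]
width: 0.0001
gripper_force: 2.1
```

>>> {"op": "arm_command", "data": {"commands": [[0,0.3,0,0,0,0,1],[0,0.3,0,0,0,0,1],[0,0.2,0,0,0,0,1],[0,0,0,0,0,0,1]]}}

```text
t: 12.77
tool_pos: [0.6262, 0.0101, 0.0199]
tcp_rot: [-0.008, 1.0, -0.0, -0.0]
contact_force: [-0.3, -5.6, 3.3]
width: -0.0002
gripper_force: 2.3
```

>>> {"op": "arm_command", "data": {"commands": [[0,0.2,0,0,0,0,1],[0,0.2,0,0,0,0,1],[0,0,0,0,0,0,1]]}}

```text
t: 13.02
tool_pos: [0.6262, 0.0138, 0.02]
tcp_rot: [-0.008, 1.0, -0.0, -0.0]
contact_force: [0.2, -5.4, 3.8]
width: -0.0003
gripper_force: 2.5
```

>>> {"op": "arm_command", "data": {"commands": [[0,0.2,0,0,0,0,1],[0,0.2,0,0,0,0,1],[0,0.1,0,0,0,0,1]]}}

```text
t: 13.27
tool_pos: [0.626, 0.0184, 0.0199]
tcp_rot: [-0.008, 1.0, -0.001, -0.0]
contact_force: [-0.0, -6.1, 3.0]
width: 0.0004
gripper_force: 2.9
```

```bash
python3 -c "
from h import *
look('w3')
im,d=vision.get_image('top'); ci=vision.camera_info('top')
g=cv2.inRange(cv2.cvtColor(im,cv2.COLOR_RGB2HSV),(50,120,60),(75,255,255))
n,l,st,ce=cv2.connectedComponentsWithStats(g)
for k in range(1,n):
    if st[k,4]>100: print('green',ce[k].round(),st[k,4],*rect(l==k,.012,ci))
"
```

```text
13.27 [0.626  0.0184 0.0199] [-0.  -6.1  3. ]
W [404. 245.] [621.3  80.6] [ 68.9 110.8] 0.9
green [276. 130.] 224 [761.9 -60.9] [52.3 51.3] 13.1
green [208. 176.] 1006 [619.7 158.8] [ 68.2 152.2] 1.1
```

View pics/w3.png

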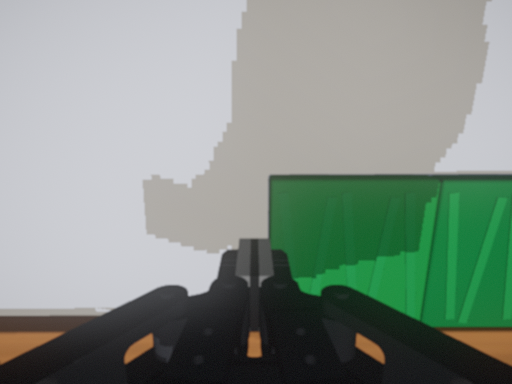

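>>> {"op": "arm_command", "data": {"commands": [[0,0.2,0,0,0,0,1],[0,0.2,0,0,0,0,1],[0,0.1,0,0,0,0,1],[0,0,0,0,0,0,1]]}}

```text
t: 13.7
tool_pos: [0.626, 0.0189, 0.0199]
tcp_rot: [-0.007, 1.0, -0.003, 0.0]
contact_force: [0.5, -10.1, 3.5]
width: 0.0
gripper_force: 5.1
```

>>> {"op": "arm_command", "data": {"commands": [[0,0.2,0,0,0,0,1],[0,0,0,0,0,0,1]]}}

```text
t: 13.87
tool_pos: [0.626, 0.019, 0.02]
tcp_rot: [-0.006, 1.0, -0.004, 0.0]
contact_force: [0.2, -12.2, 3.5]
width: -0.0001
gripper_force: 6.1
```

>>> {"op": "arm_command", "data": {"commands": [[0,-1.5,0,0,0,0,1],[0,-0.5,-3.5,0,0,0,1],[1.4,1.5,-3.3,0,0,0,1],[1.4,1.5,-3.3,0,0,0,1],[1.4,1.5,-3.3,0,0,0,1]]}}

```text
t: 14.28
tool_pos: [0.5814, 0.0539, 0.1537]
tcp_rot: [-0.009, 1.0, 0.002, -0.002]
contact_force: [0.6, 0.9, -0.5]
width: -0.0001
gripper_force: 0.0
```

>>> {"op": "arm_command", "data": {"commands": [[1.4,1.5,-3.3,0,0,0,1],[1.4,1.5,-3.3,0,0,0,1],[1.4,1.5,-3.3,0,0,0,1],[0,0,0,0,0,0,0],[0,0,0,0,0,0,0]]}}

```text
t: 14.7
tool_pos: [0.5404, 0.0999, 0.2548]
tcp_rot: [-0.012, 1.0, 0.003, 0.001]
contact_force: [1.1, -0.8, -0.5]
width: 0.0235
gripper_force: 0.0
```

```bash
python3 -c "
from h import *
im,d,ci=look()
cv2.imwrite('pics/w4.png',cv2.resize(im[100:300,120:440,::-1],None,fx=2.4,fy=2.4,interpolation=cv2.INTER_CUBIC))
np.savez('w4.npz',im=im,d=d,**{k:np.array(ci[k]) for k in 'KRt'}); print(r.observe()['joint_pos'])
"
```

```text
14.7 [0.5404 0.0999 0.2548] [ 1.1 -0.8 -0.5]
W [282. 232.] [620.3 130.2] [ 68.1 207.6] 1.1
[-0.57633478  0.18744941  0.36293991  1.85025281 -0.07671462  1.11728521
  1.40642674]
```

View pics/w4.png

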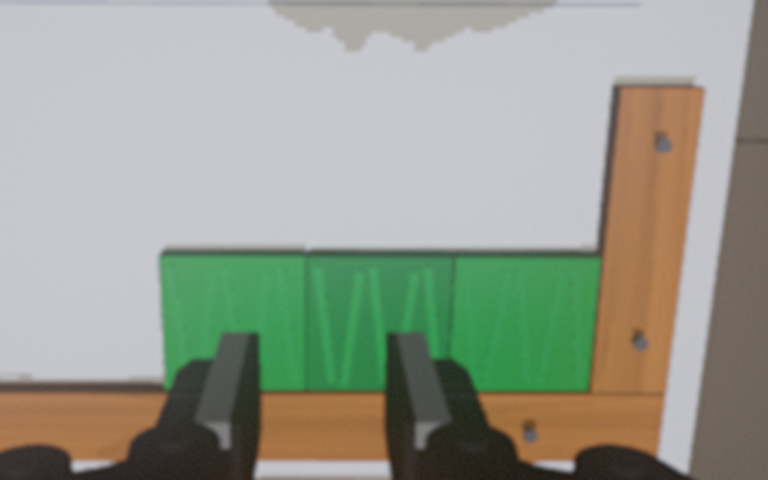

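```bash
python3 -c "
from h import *
im,d,ci=load('w4.npz'); g=im[:,:,0].astype(float)
P=[]
for c in range(192,366,3):
    col=g[195:212,c]; k=np.argmax(col<110)
    if k==0: continue
    f=k-1+(col[k-1]-110)/(col[k-1]-col[k]); P.append((c,195+f))
P=np.array(P); W=proj_plane(P,.012,ci)[:,:2]*1000
# jig frame yaw 1.0
import math
x=W[:,0]+W[:,1]*math.tan(math.radians(1.0))
for a,b in zip(W[:,1],x): print(int(a),round(b,1),end='; ')
"
```

```text
32 585.2; 35 585.2; 39 585.2; 42 585.2; 45 585.1; 49 585.1; 52 585.1; 56 585.0; 59 585.0; 62 585.0; 66 585.0; 69 585.0; 72 585.0; 76 584.9; 79 584.9; 83 584.9; 86 584.9; 89 584.9; 93 585.2; 96 585.3; 99 584.9; 103 584.9; 106 584.9; 110 585.0; 113 585.0; 116 584.9; 120 585.1; 123 585.1; 126 585.1; 130 585.1; 133 585.0; 137 585.0; 140 585.0; 143 585.0; 147 585.1; 150 585.0; 153 585.0; 157 585.0; 160 585.1; 164 585.1; 167 585.0; 170 585.0; 174 585.1; 177 585.1; 181 585.1; 184 585.1; 187 585.1; 191 585.1; 194 585.0; 197 585.0; 201 584.8; 204 584.9; 208 584.8; 211 584.8; 214 584.9; 218 584.8; 221 584.8; 225 585.1;
```

```bash
cat > kin.py <<'E'
from h import *
import itertools
from scipy.optimize import least_squares
def Rz(a): return Ro.from_euler('z',a).as_matrix()
def Ry(a): return Ro.from_euler('y',a).as_matrix()
def fkm(q,p,sg):
    # p: d1,L1,a1,L2,a2,L3, a3, yaw0, yaw7
    X=np.array([0,0,p[0]]); R=Rz(sg[0]*q[0]+p[7])@Ry(q[1]); R=R@Rz(sg[1]*q[2])
    X=X+R@[p[2],0,p[1]]; R=R@Ry(q[3]); X=X+R@[p[4],0,0]; R=R@Rz(sg[2]*q[4])
    X=X+R@[0,0,p[3]]; R=R@Ry(q[5]); X=X+R@[p[6],0,0]; R=R@Rz(sg[3]*q[6]+p[8])
    X=X+R@[0,0,p[5]]; return X,R
Q=[([-1.307,.383,.044,1.598,-.018,1.161,-.05],[.23,.608,.245],[.17986,.98369,-.0013,-.0002]),
([-0.60293902,0.13322489,0.38996112,1.80390978,-0.04855906,1.21236645,1.35707731],[0.53673238,0.09169655,0.30238119],[0.00727685,0.99996964,-0.00219768,0.00171627]),
([-0.57633478,0.18744941,0.36293991,1.85025281,-0.07671462,1.11728521,1.40642674],[.5404,.0999,.2548],None)]
def fit(extra=[]):
    best=None
    for sg in itertools.product([1,-1],repeat=4):
        for y0,y7 in itertools.product([0,np.pi/2,np.pi,-np.pi/2],repeat=2):
            def f(p):
                e=[]
                for q,x,o in Q+extra:
                    X,R=fkm(q,p,sg); e+=list((X-x)*10)
                    if o is not None: e+=list((R-Ro.from_quat(o).as_matrix()).ravel())
                return np.r_[e,(p[[2,4,6]])*.05]
            s=least_squares(f,[.3,.35,0,.35,0,.25,0,y0,y7])
            if best is None or s.cost<best[0]-1e-9: best=(s.cost,s.x,sg)
    return best
if __name__=='__main__':
    c,p,sg=fit(); print(c,p.round(4),sg)
    for q,x,o in Q: X,R=fkm(q,p,sg); print((X-x).round(4))
E
python3 kin.py
```

```text
0.0003085942749408982 [ 0.6456  0.4665  0.0151  0.4701  0.0082  0.6327 -0.0339 -0.065   1.5057] (-1, -1, -1, -1)
[ 0.0014 -0.0007  0.0001]
[ 0.0008  0.0011 -0.0004]
[-0.0009  0.0008  0.0003]
```

>>> {"op": "arm_command", "data": {"commands": [[1.1,-3.8,-0.7,0,0,0,-1],[1.1,-3.8,-0.7,0,0,0,-1],[1.1,-3.8,-0.7,0,0,0,-1],[1.1,-3.8,-0.7,0,0,0,-1],[1.1,-3.8,-0.7,0,0,0,-1]]}}

```text
t: 15.17
tool_pos: [0.487, -0.097, 0.2857]
tcp_rot: [-0.009, 1.0, 0.0, -0.003]
contact_force: [0.9, -0.6, 0.2]
width: 0.0856
gripper_force: 0.0
```

>>> {"op": "arm_command", "data": {"commands": [[1.1,-3.8,-0.7,0,0,0,-1],[1.1,-3.8,-0.7,0,0,0,-1],[1.1,-3.8,-0.7,0,0,0,-1],[1.1,-3.8,-0.7,0,0,0,-1],[1.1,-3.8,-0.7,0,0,0,-1]]}}

```text
t: 15.58
tool_pos: [0.4355, -0.2876, 0.321]
tcp_rot: [-0.008, 1.0, 0.001, -0.002]
contact_force: [0.5, 0.0, -0.8]
width: 0.0853
gripper_force: 0.0
```

>>> {"op": "arm_command", "data": {"commands": [[1,-3,-0.7,0,0,0,-1],[0,0,0,0,0,0,-1],[0,0,0,0,0,0,-1]]}}

```text
t: 15.83
tool_pos: [0.4258, -0.3191, 0.3283]
tcp_rot: [-0.005, 1.0, 0.0, -0.002]
contact_force: [-0.0, 0.5, 0.2]
width: 0.0851
gripper_force: 0.0
```

```bash
python3 -c "
from h import *
im,d,ci=look('w5'); np.savez('w5.npz',im=im,d=d,**{k:np.array(ci[k]) for k in 'KRt'}); s=r.observe();print(s['joint_pos'].tolist(),s['tool_pos'].tolist(),s['tcp_rot'].tolist())
print('cam',-ci['R'].T@ci['t'])
for n,z in [('block',.045),('torch_mid',.14),('torch_lens',.14)]:
    for o in finder.silhouettes('wrist',n)[:2]: print(n,round(o['score'],2),np.round(o['box'],0),*rect(o['pixels'],z,ci))
"
```

```text
15.83 [ 0.4258 -0.3191  0.3283] [-0.   0.5  0.2]
W [500. 293.] [620.6  39.5] [67.9 39.8] 6.3
[-0.11850058751817104, 0.09776906161741582, 0.733090571424711, 1.8061122371850131, -0.0683699012286212, 1.2673439444520684, 2.218282381810166] [0.42689919006796934, -0.31670622155158434, 0.3279395015435403] [-0.007279345148894856, 0.9999715584998082, 0.00109446024429895, -0.0016417924477608182]
cam [ 0.35728587 -0.31967104  0.45639137]
block 0.8 [230. 154. 134.  93.] [ 419.2 -349.6] [150.6  72.9] 70.6
torch_mid 0.59 [255. 174.  24.  44.] [ 421.6 -317.4] [39.2 23.2] 1.1
torch_mid 0.3 [495. 292.  33.  44.] [542.5 -67. ] [52.4 31.3] 8.8
torch_lens 0.83 [257. 173.  31.  47.] [ 422.1 -317. ] [40.3 23.7] 4.1
```

View pics/w5.png

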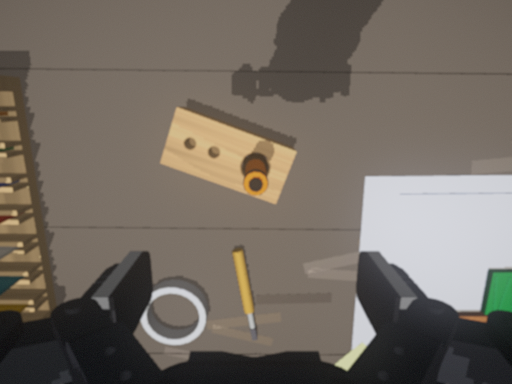

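Run:
```python
from h import *
im,d,ci=load('w5.npz')
print(proj_plane([[256,183.5]],.137,ci), proj_plane([[256,183.5]],.13,ci), d[183,256],d[176:190:3,256])
from kin import *
e=[([-0.11850058751817104, 0.09776906161741582, 0.733090571424711, 1.8061122371850131, -0.0683699012286212, 1.2673439444520684, 2.218282381810166],[0.42689919006796934, -0.31670622155158434, 0.3279395015435403],[-0.007279345148894856, 0.9999715584998082, 0.00109446024429895, -0.0016417924477608182])]
c,p,sg=fit(e); print(c,p.round(4),sg)
for q,x,o in Q+e: X,R=fkm(q,p,sg); print((X-x).round(4))
```

```text
[[ 0.43160181 -0.31686857  0.137     ]] [[ 0.43323057 -0.31680715  0.13      ]] 0.32498384 [0.3303582  0.32410708 0.32460985 0.32538113 0.3260698 ]
0.0007756255866786317 [ 0.4132  0.4629  0.0171  0.4893  0.0205  0.3774 -0.0206 -0.0635  1.5073] (-1, -1, -1, -1)
[ 0.0007 -0.0005  0.    ]
[0.0019 0.0025 0.0004]
[-0.0007 -0.0001 -0.0001]
[-0.0018 -0.0001 -0.0003]
```

```bash
cat > g3.py <<'E'
from h import *
from scipy.optimize import least_squares
P=np.pi; J=[((0,0,.15643),P),((0,.005375,-.12838),P/2),((0,-.21038,-.006375),-P/2),((0,.006375,-.21038),P/2),((0,-.20843,-.006375),-P/2),((0,.00017505,-.10593),P/2),((0,-.10593,-.00017505),-P/2)]
def Tm(R,x): T=np.eye(4); T[:3,:3]=R; T[:3,3]=x; return T
def fkg(q,pr=(0,0,0,0,0.2)):
    T=Tm(Ro.from_euler('z',pr[0]).as_matrix(),[pr[1],pr[2],0])
    for (x,a),t in zip(J,q): T=T@Tm((Ro.from_euler('x',a)*Ro.from_euler('z',t)).as_matrix(),x)
    return T@Tm((Ro.from_euler('x',P)*Ro.from_euler('z',pr[3])).as_matrix(),[0,0,-.061525-pr[4]])
DATA=[([-1.307,.383,.044,1.598,-.018,1.161,-.05],[.23,.608,.245],[.17986,.98369,-.0013,-.0002]),
([-0.60293902,0.13322489,0.38996112,1.80390978,-0.04855906,1.21236645,1.35707731],[0.53673238,0.09169655,0.30238119],[0.00727685,0.99996964,-0.00219768,0.00171627]),
([-0.11850058751817104, 0.09776906161741582, 0.733090571424711, 1.8061122371850131, -0.0683699012286212, 1.2673439444520684, 2.218282381810166],[0.42689919006796934, -0.31670622155158434, 0.3279395015435403],[-0.007279345148894856, 0.9999715584998082, 0.00109446024429895, -0.0016417924477608182])]
if __name__=='__main__':
    b=None
    for y0 in [0,P/2,P,-P/2]:
      for y7 in [0,P/2,P,-P/2]:
        def f(p):
            e=[]
            for q,x,o in DATA: T=fkg(q,p); e+=list((T[:3,3]-x)*10)+list((T[:3,:3]-Ro.from_quat(o).as_matrix()).ravel())
            return e
        s=least_squares(f,[y0,0,0,y7,.15])
        if b is None or s.cost<b.cost: b=s
    print(b.cost,b.x.round(4)); 
    for q,x,o in DATA: print((fkg(q,b.x)[:3,3]-x).round(4))
E
python3 g3.py
```

```text
2.7725537641029905 [0.0183 0.1417 0.026  1.589  0.1248]
[ 0.0573 -0.16    0.0128]
[-0.0509  0.0063 -0.0017]
[-0.0064  0.1537 -0.0109]
```

```bash
cat > sim.py <<'E'
from kin import *
p=np.array([.4132,.4629,.0171,.4893,.0205,.3774,-.0206,-.0635,1.5073]); sg=(-1,-1,-1,-1)
lo=np.array([-2.61,-.41,-1.48,0,-1.57,.05,-2.85]); hi=np.array([2.61,2.15,1.57,2.5,4.71,1.97,2.85])
def jac(q):
    X,R=fkm(q,p,sg); Jm=np.zeros((6,7))
    for i in range(7):
        d=np.zeros(7); d[i]=1e-5; X2,R2=fkm(q+d,p,sg); Jm[:3,i]=(X2-X)/1e-5; Jm[3:,i]=Ro.from_matrix(R2@R.T).as_rotvec()/1e-5
    return X,R,Jm
def go(q,X1,R1,n=40):
    X0,R0=fkm(q,p,sg); w=Ro.from_matrix(R1@R0.T).as_rotvec(); marg=9
    for k in range(1,n+1):
        Xt=X0+(X1-X0)*k/n; Rt=Ro.from_rotvec(w*k/n).as_matrix()@R0
        for _ in range(2):
            X,R,Jm=jac(q); e=np.r_[Xt-X,Ro.from_matrix(Rt@R.T).as_rotvec()]
            dq=Jm.T@np.linalg.solve(Jm@Jm.T+1e-4*np.eye(6),e); q=np.clip(q+dq,lo,hi)
        marg=min(marg,np.minimum(q-lo,hi-q).min())
    X,R=fkm(q,p,sg); return q,np.linalg.norm(X-X1),np.degrees(np.linalg.norm(Ro.from_matrix(R1@R.T).as_rotvec())),marg
def Rgrasp(phi,psi):
    h=np.array([np.cos(psi),np.sin(psi),0]); z=np.array([0,0,-1])*np.cos(phi)+h*np.sin(phi)
    y=np.array([np.sin(psi),-np.cos(psi),0])*-1; return np.c_[np.cross(y,z),y,z]
q0=np.array([-0.1185,0.0978,0.7331,1.8061,-0.0684,1.2673,2.2183])
T=np.array([.4316,-.3165]); az=np.radians(91); L=np.array([np.cos(az)*np.cos(P6:=np.pi/6),np.sin(az)*np.cos(P6),-.5])
W=Ro.from_rotvec(np.cross([0,0,-1],L)/np.linalg.norm(np.cross([0,0,-1],L))*np.radians(60)).as_matrix()
lens=np.array([.6227,-.024,.098]); G=.09 # grasp distance from lens
if __name__=='__main__':
    for phi in [0,20,35,50]:
        for psi in [-90,-45,0,45,90]:
            R=Rgrasp(np.radians(phi),np.radians(psi))
            if phi==0 and psi not in(0,): pass
            gp=np.r_[T,.01+G]; X=gp+R[:,2]*.005
            q,e1,a1,m1=go(q0,X-R[:,2]*.1,R); q,e1,a1,m2=go(q,X,R)
            q2,e2,a2,m3=go(q,X+[0,0,.16],R)
            for beta in [-60,-30,0,30,60]:
                R2=Ro.from_rotvec(L*np.radians(beta)).as_matrix()@W@R; X2=lens-L*G+R2[:,2]*.005
                qq,e,a,m4=go(q2,X2+[0,0,.1],R2); qq,e,a,m5=go(qq,X2,R2)
                if max(e1,e)<.01 and max(a1,a)<3: print(phi,psi,beta,np.round([m1,m2,m3,m4,m5],2),qq.round(2))
E
time python3 sim.py
```

```text
0 -90 -60 [0.51 0.51 0.52 0.13 0.13] [ 0.3   0.97  0.35  1.33 -1.02  1.76  1.96]
0 -90 -30 [0.51 0.51 0.52 0.11 0.11] [ 0.27  0.98  0.39  1.33 -1.05  1.78  1.44]
0 -90 0 [0.51 0.51 0.52 0.09 0.09] [ 0.24  0.99  0.44  1.33 -1.08  1.8   0.93]
0 -90 30 [0.51 0.51 0.52 0.07 0.07] [ 0.2   1.01  0.5   1.33 -1.12  1.82  0.42]
0 -90 60 [0.51 0.51 0.52 0.04 0.04] [ 0.17  1.02  0.56  1.33 -1.16  1.85 -0.09]
0 -45 -60 [0.51 0.51 0.52 0.15 0.12] [ 0.33  0.96  0.3   1.33 -0.99  1.74  2.73]
0 -45 -30 [0.51 0.51 0.52 0.13 0.13] [ 0.3   0.97  0.35  1.33 -1.01  1.76  2.22]
0 -45 0 [0.51 0.51 0.52 0.11 0.11] [ 0.27  0.98  0.39  1.33 -1.05  1.78  1.71]
0 -45 30 [0.51 0.51 0.52 0.09 0.09] [ 0.23  0.99  0.45  1.33 -1.08  1.8   1.2 ]
0 -45 60 [0.51 0.51 0.52 0.06 0.06] [ 0.2   1.01  0.51  1.33 -1.12  1.83  0.69]
0 0 -60 [0.51 0.44 0.44 0.   0.  ] [ 1.2   1.35 -1.14  1.34  0.18  1.44  2.85]
0 0 -30 [0.51 0.44 0.44 0.   0.  ] [ 0.58  0.94 -0.07  1.33 -0.74  1.61  2.85]
0 0 0 [0.51 0.44 0.44 0.13 0.13] [ 0.3   0.97  0.34  1.33 -1.01  1.76  2.48]
0 0 30 [0.51 0.44 0.44 0.11 0.11] [ 0.27  0.98  0.4   1.33 -1.0
[... 2457 characters left out ...]
02  1.16  2.82]
35 45 30 [0.   0.   0.   0.01 0.24] [ 1.59  1.41 -1.12  1.83 -0.1   0.8   2.39]
35 45 60 [0.   0.   0.   0.01 0.26] [ 1.5   1.06 -1.09  1.97 -0.19  0.59  1.85]
50 -90 -30 [0.17 0.27 0.27 0.29 0.49] [ 0.07  0.36  0.23  2.01 -0.78  0.63  1.2 ]
50 -90 0 [0.17 0.27 0.27 0.31 0.76] [ 0.06  0.52  0.17  1.67 -0.29  1.04  0.37]
50 -90 30 [0.17 0.27 0.27 0.24 0.25] [ 0.08  0.81  0.15  1.22 -0.21  1.58 -0.05]
50 45 0 [0.   0.   0.   0.01 0.01] [ 1.68  1.94 -1.21  1.63  0.06  1.07  2.84]
50 45 30 [0.   0.   0.   0.01 0.18] [ 1.79  1.67 -1.16  1.99  0.03  0.54  2.43]
50 45 60 [0.   0.   0.   0.   0.12] [ 1.64  1.18 -1.18  2.19 -0.09  0.17  1.84]
real	0m16.026s
user	0m16.538s
sys	0m0.052s
```

>>> {"op": "arm_command", "data": {"commands": [[0,0,0,0,0,7,-1],[0,0,0,0,0,7,-1],[0,0,0,0,0,7,-1],[0,0,0,0,0,7,-1],[0,0,0,0,0,7,-1]]}}

```text
t: 16.45
tool_pos: [0.4286, -0.3148, 0.3291]
tcp_rot: [0.294, 0.956, 0.0, -0.001]
contact_force: [-0.2, 0.1, 0.9]
width: 0.0858
gripper_force: 0.0
```

>>> {"op": "arm_command", "data": {"commands": [[0,0,0,0,0,7,-1],[0,0,0,0,0,7,-1],[0,0,0,0,0,7,-1],[0,0,0,0,0,7,-1],[0,0,0,0,0,7,-1]]}}

```text
t: 16.87
tool_pos: [0.4286, -0.3147, 0.3291]
tcp_rot: [0.568, 0.823, 0.0, -0.001]
contact_force: [-0.4, -0.1, -0.1]
width: 0.0853
gripper_force: 0.0
```

>>> {"op": "arm_command", "data": {"commands": [[0,0,0,0,0,7,-1],[0,0,0,0,0,7,-1],[0,0,0,0,0,6,-1],[0,0,0,0,0,0,-1],[0,0,0,0,0,0,-1]]}}

```text
t: 17.28
tool_pos: [0.4284, -0.3153, 0.3294]
tcp_rot: [0.699, 0.715, 0.0, -0.001]
contact_force: [0.6, -1.1, -0.1]
width: 0.0856
gripper_force: 0.0
```

>>> {"op": "arm_command", "data": {"commands": [[0,0,0,0,-5,0,-1],[0,0,0,0,-5,0,-1],[0,0,0,0,-5,0,-1],[0,0,0,0,-5,0,-1],[0,0,0,0,0,0,-1]]}}

```text
t: 17.7
tool_pos: [0.4289, -0.312, 0.3282]
tcp_rot: [0.686, 0.706, -0.122, 0.123]
contact_force: [0.6, 0.5, -1.2]
width: 0.0855
gripper_force: 0.0
```

```bash
cat >> h.py <<'E'
def to(X,s=None):
    s=s or r.observe(); R=Ro.from_quat(s['tcp_rot']).as_matrix(); print('cm in tool axes',(R.T@(np.array(X)-s['tool_pos'])*100).round(2)); print(s['t'],s['tool_pos'].round(4),R.round(3).tolist(),np.round(s['joint_pos'],2))
E
python3 -c "
from h import *
to([.4316,-.318,.0953])"
```

```text
cm in tool axes [ 7.37  0.32 22.11]
17.7 [ 0.4289 -0.312   0.3282] [[-0.027, 1.0, 0.007], [0.94, 0.028, -0.341], [-0.341, -0.003, -0.94]] [-0.38 -0.05  0.73  1.95  0.4   1.13  0.23]
```

>>> {"op": "arm_command", "data": {"commands": [[1.85,0.08,2.5,0,0,0,-1],[1.85,0.08,2.5,0,0,0,-1],[1.85,0.08,2.5,0,0,0,-1],[1.85,0.08,2.5,0,0,0,-1],[0,0,0,0,0,0,-1]]}}

```text
t: 18.12
tool_pos: [0.4265, -0.2785, 0.2051]
tcp_rot: [0.689, 0.704, -0.124, 0.118]
contact_force: [-1.4, 0.3, -0.5]
width: 0.0853
gripper_force: 0.0
```

```bash
python3 -c "
from h import *
to([.4316,-.318,.0953])
im,d,ci=look('w6')"
```

```text
cm in tool axes [-0.02  0.57 11.66]
18.1167 [ 0.4265 -0.2785  0.2051] [[-0.023, 1.0, -0.005], [0.941, 0.02, -0.338], [-0.338, -0.012, -0.941]] [-0.39  0.1   0.72  2.12  0.35  0.87  0.14]
18.12 [ 0.4265 -0.2785  0.2051] [-1.4  0.3 -0.5]
```

View pics/w6.png

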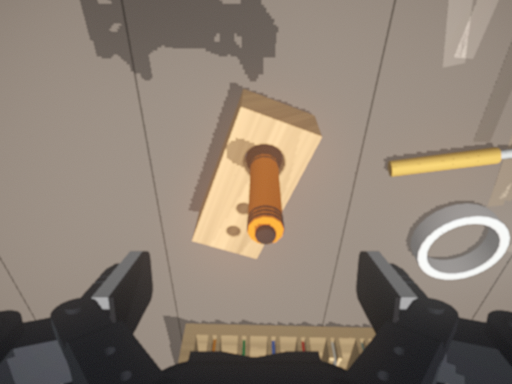

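>>> {"op": "arm_command", "data": {"commands": [[0,0.25,2.5,0,0,0,-1],[0,0.2,2.5,0,0,0,-1],[0,0,2.5,0,0,0,-1],[0,0,2.5,0,0,0,-1],[0,0,1.5,0,0,0,-1]]}}

```text
t: 18.58
tool_pos: [0.4365, -0.3231, 0.103]
tcp_rot: [0.69, 0.702, -0.122, 0.124]
contact_force: [-0.0, 0.3, 0.8]
width: 0.0854
gripper_force: 0.0
```

```bash
python3 -c "
from h import *
to([.4316,-.318,.0953])
im,d,ci=look()
h=cv2.inRange(cv2.cvtColor(im,cv2.COLOR_RGB2HSV),(6,170,120),(20,255,255)); ys,xs=np.nonzero(h); print(xs.mean(),ys.mean(),len(xs))
for y in range(150,384,20):
    x=np.nonzero(h[y])[0]; print(y,(x.min(),x.max()) if len(x) else 0,end=' ')
print(proj_plane([[265,240]],.137,ci))"
```

```text
cm in tool axes [ 0.75 -0.48  0.55]
18.5833 [ 0.4365 -0.3231  0.103 ] [[-0.016, 1.0, 0.006], [0.939, 0.017, -0.343], [-0.343, 0.0, -0.939]] [-0.22  0.36  0.69  2.14  0.17  0.58  0.3 ]
18.58 [ 0.4365 -0.3231  0.103 ] [-0.   0.3  0.8]
247.1438419726899 257.55800079543945 7543
150 0 170 (np.int64(245), np.int64(247)) 190 (np.int64(227), np.int64(269)) 210 (np.int64(226), np.int64(271)) 230 (np.int64(224), np.int64(272)) 250 (np.int64(221), np.int64(274)) 270 (np.int64(219), np.int64(275)) 290 (np.int64(222), np.int64(269)) 310 (np.int64(220), np.int64(270)) 330 (np.int64(212), np.int64(279)) 350 0 370 0 [[ 0.43737482 -0.27298361  0.137     ]]
```

>>> {"op": "arm_command", "data": {"commands": [[0.4,-0.4,0.5,0,0,0,-1],[0,0,0,0,0,0,-1]]}}

```text
t: 18.8
tool_pos: [0.4316, -0.3195, 0.0973]
tcp_rot: [0.691, 0.702, -0.122, 0.124]
contact_force: [-0.2, -0.0, 0.9]
width: 0.0854
gripper_force: 0.0
```

```bash
python3 -c "
from h import *
to([.4316,-.318,.0953])
im,d,ci=look()
h=cv2.inRange(cv2.cvtColor(im,cv2.COLOR_RGB2HSV),(6,170,120),(20,255,255))
for y in range(190,384,20):
    x=np.nonzero(h[y])[0]; print(y,(int(x.min()),int(x.max())) if len(x) else 0,end=' ')"
```

```text
cm in tool axes [0.21 0.01 0.14]
18.8 [ 0.4316 -0.3195  0.0973] [[-0.015, 1.0, 0.006], [0.94, 0.016, -0.342], [-0.342, 0.0, -0.94]] [-0.23  0.36  0.68  2.15  0.17  0.56  0.29]
18.8 [ 0.4316 -0.3195  0.0973] [-0.2 -0.   0.9]
190 (250, 275) 210 (236, 280) 230 (235, 282) 250 (234, 284) 270 (232, 287) 290 (231, 289) 310 (236, 283) 330 (227, 292) 350 (225, 296) 370 0
```

>>> {"op": "arm_command", "data": {"commands": [[0,0,0,0,0,0,0],[0,0,0,0,0,0,0.5],[0,0,0,0,0,0,1],[0,0,0,0,0,0,1],[0,0,0,0,0,0,1]], "squeeze": 60}}

```text
t: 19.27
tool_pos: [0.432, -0.3187, 0.0969]
tcp_rot: [0.69, 0.702, -0.121, 0.124]
contact_force: [0.5, -0.1, 0.2]
width: 0.0258
gripper_force: 0.1
```

>>> {"op": "arm_command", "data": {"commands": [[0,0,0,0,0,0,1],[0,0,0,0,0,0,1],[0,0,0,0,0,0,1]]}}

```text
t: 19.52
tool_pos: [0.4321, -0.3189, 0.0969]
tcp_rot: [0.69, 0.702, -0.122, 0.124]
contact_force: [-0.0, 2.5, 5.2]
width: 0.0226
gripper_force: 58.4
```

>>> {"op": "arm_command", "data": {"commands": [[-0.34,0,-0.94,0,0,0,1],[-0.68,0,-1.88,0,0,0,1],[-0.68,0,-1.88,0,0,0,1],[-0.68,0,-1.88,0,0,0,1],[-0.68,0,-1.88,0,0,0,1]]}}

```text
t: 19.93
tool_pos: [0.4304, -0.3186, 0.1871]
tcp_rot: [0.691, 0.702, -0.122, 0.123]
contact_force: [0.5, -0.2, -1.4]
width: 0.0228
gripper_force: 59.5
```

>>> {"op": "arm_command", "data": {"commands": [[-0.68,0,-1.88,0,0,0,1],[-0.68,0,-1.88,0,0,0,1],[-0.68,0,-1.88,0,0,0,1],[-0.34,0,-0.94,0,0,0,1],[0,0,0,0,0,0,1]]}}

```text
t: 20.35
tool_pos: [0.4326, -0.3193, 0.2588]
tcp_rot: [0.691, 0.702, -0.12, 0.126]
contact_force: [0.5, -0.7, -1.1]
width: 0.0229
gripper_force: 59.5
```

```bash
python3 -c "
from h import *
to([.6227,-.024,.30])
im,d,ci=look()
h=cv2.inRange(cv2.cvtColor(im,cv2.COLOR_RGB2HSV),(6,170,120),(20,255,255)); print(h[150:].sum()/255, r.observe()['width'],r.observe()['gripper_force'])"
```

```text
cm in tool axes [ 26.07  19.51 -13.79]
20.35 [ 0.4326 -0.3193  0.2588] [[-0.014, 1.0, 0.01], [0.939, 0.017, -0.342], [-0.342, 0.005, -0.94]] [-0.35  0.05  0.76  2.03  0.34  0.95  0.23]
20.35 [ 0.4326 -0.3193  0.2588] [ 0.5 -0.7 -1.1]
7817.0 0.02260328148814626 59.53816831111908
```

>>> {"op": "arm_command", "data": {"commands": [[0,0,0,0,6,0,1],[0,0,0,0,6,0,1],[0,0,0,0,6,0,1],[0,0,0,0,6,0,1],[0,0,0,0,6,0,1]]}}

```text
t: 20.82
tool_pos: [0.4313, -0.3179, 0.2552]
tcp_rot: [0.698, 0.71, 0.063, -0.064]
contact_force: [-0.8, 1.2, -1.2]
width: 0.0226
gripper_force: 59.4
```

>>> {"op": "arm_command", "data": {"commands": [[0,0,0,0,6,0,1],[0,0,0,0,6,0,1],[0,0,0,0,6,0,1],[0,0,0,0,6,0,1],[0,0,0,0,6,0,1]]}}

```text
t: 21.23
tool_pos: [0.431, -0.3189, 0.2544]
tcp_rot: [0.659, 0.669, 0.241, -0.246]
contact_force: [0.4, -0.3, -1.1]
width: 0.0228
gripper_force: 59.5
```

>>> {"op": "arm_command", "data": {"commands": [[0,0,0,0,0,0,1],[0,0,0,0,0,0,1]]}}

```text
t: 21.4
tool_pos: [0.43, -0.3191, 0.2529]
tcp_rot: [0.66, 0.668, 0.238, -0.246]
contact_force: [-0.1, -0.0, -1.2]
width: 0.0228
gripper_force: 59.5
```

```bash
cat > tgt.py <<'E'
from h import *
# torch light dir in tool frame at grasp: tool tilted 20 deg -> light = tool z cos20 - ... fixed by grasp rotation
Rg=Ro.from_quat([.69,.702,-.122,.124]).as_matrix(); l=Rg.T@np.array([0,0,-1.])
G=Rg.T@(np.array([.4316,-.3165,.010])-np.array([.4321,-.3189,.0969])) # lens in tool
s=r.observe(); R=Ro.from_quat(s['tcp_rot']).as_matrix()
L=R@l; lens=s['tool_pos']+R@G
print('light',L.round(3),'az',np.degrees(np.arctan2(L[1],L[0])).round(2),'slant',np.degrees(np.arcsin(-L[2])).round(2),'lens',lens.round(4))
T=np.array([.620,.130,.009]); k=(lens[2]-T[2])/-L[2]; print('hits',(lens+L*k).round(4))
az=np.radians(91); W=np.array([.620-.154*np.cos(az),.130-.154*np.sin(az),.098]); print('shift tool cm',(R.T@(W-lens)*100).round(2),s['joint_pos'].round(2),s['t'])
E
python3 tgt.py
```

```text
light [-0.015  0.867 -0.498] az 90.99 slant 29.9 lens [ 0.4282 -0.2426  0.2117]
hits [0.4222 0.1098 0.009 ]
shift tool cm [ 9.29 19.82 22.5 ] [ 0.32  0.57  0.68  1.61 -0.68  1.74  1.16] 21.4
```

>>> {"op": "arm_command", "data": {"commands": [[0.9,2,2.2,0,0,0,1],[0.9,2,2.2,0,0,0,1],[0.9,2,2.2,0,0,0,1],[0.9,2,2.2,0,0,0,1],[0.9,2,2.2,0,0,0,1]]}}

```text
t: 21.82
tool_pos: [0.5309, -0.2091, 0.2012]
tcp_rot: [0.658, 0.671, 0.239, -0.243]
contact_force: [0.8, 0.0, -1.3]
width: 0.0226
gripper_force: 59.5
```

>>> {"op": "arm_command", "data": {"commands": [[0.9,2,2.2,0,0,0,1],[0.9,2,2.2,0,0,0,1],[0.9,2,2.2,0,0,0,1],[0.9,1.8,2,0,0,0,1],[0.9,1.6,1.6,0,0,0,1]]}}

```text
t: 22.23
tool_pos: [0.6231, -0.1061, 0.1513]
tcp_rot: [0.658, 0.671, 0.239, -0.244]
contact_force: [1.0, -0.5, -1.4]
width: 0.0228
gripper_force: 59.5
```

>>> {"op": "arm_command", "data": {"commands": [[0,0,0,0,0,0,1],[0,0,0,0,0,0,1]]}}

```text
t: 22.4
tool_pos: [0.6228, -0.1064, 0.1515]
tcp_rot: [0.657, 0.672, 0.239, -0.245]
contact_force: [-0.4, -0.6, -1.7]
width: 0.0228
gripper_force: 59.5
```

```bash
python3 tgt.py
```

```text
light [-0.019  0.867 -0.499] az 91.28 slant 29.91 lens [ 0.6207 -0.0299  0.1103]
hits [0.6167 0.1462 0.009 ]
shift tool cm [-0.34  0.22  1.32] [ 0.02  0.7   0.53  1.6  -0.92  1.47  0.9 ] 22.4
```

>>> {"op": "arm_command", "data": {"commands": [[-0.15,0.1,0.65,0,0,0,1],[-0.15,0.15,0.65,0,0,0,1],[0,0,0,0,0,0,1],[0,0,0,0,0,0,1]]}}

```text
t: 22.73
tool_pos: [0.6237, -0.1046, 0.1394]
tcp_rot: [0.659, 0.669, 0.239, -0.244]
contact_force: [0.3, -0.7, -2.3]
width: 0.0226
gripper_force: 59.5
```

```bash
python3 tgt.py; python3 -c "
from h import *
a=[]
for c in ['scene','top','wrist']:
    im,d=vision.get_image(c); np.savez(f'{c}9.npz',im=im,d=d); a.append(im)
ci=vision.camera_info('top');im=a[1]
g=cv2.inRange(cv2.cvtColor(im,cv2.COLOR_RGB2HSV),(50,120,60),(75,255,255))
n,l,st,ce=cv2.connectedComponentsWithStats(g)
for k in range(1,n):
    if st[k,4]>60: print('green',ce[k].round(),st[k,4],*rect(l==k,.012,ci))
f=lambda im,y,x,h,w,s: cv2.resize(im[y:y+h,x:x+w],(w*s,h*s),interpolation=cv2.INTER_CUBIC)
A=f(a[0],160,160,150,200,2); B=f(a[1],110,160,150,200,2); C=cv2.resize(a[2],(400,300))
D=np.zeros_like(C)
cv2.imwrite('pics/fin.png',np.vstack([np.hstack([A,B]),np.hstack([C,D])])[:,:,::-1])
"
```

```text
light [-0.014  0.866 -0.499] az 90.92 slant 29.96 lens [ 0.622  -0.0281  0.0981]
hits [0.6195 0.1265 0.009 ]
shift tool cm [0.31 0.07 0.28] [ 0.02  0.71  0.52  1.61 -0.93  1.45  0.9 ] 22.7333
green [276. 130.] 248 [761.8 -60.7] [52.3 51.6] 13.1
green [217. 175.] 1388 [620.2 131.6] [ 68.5 206.5] 1.0
```

View pics/fin.png

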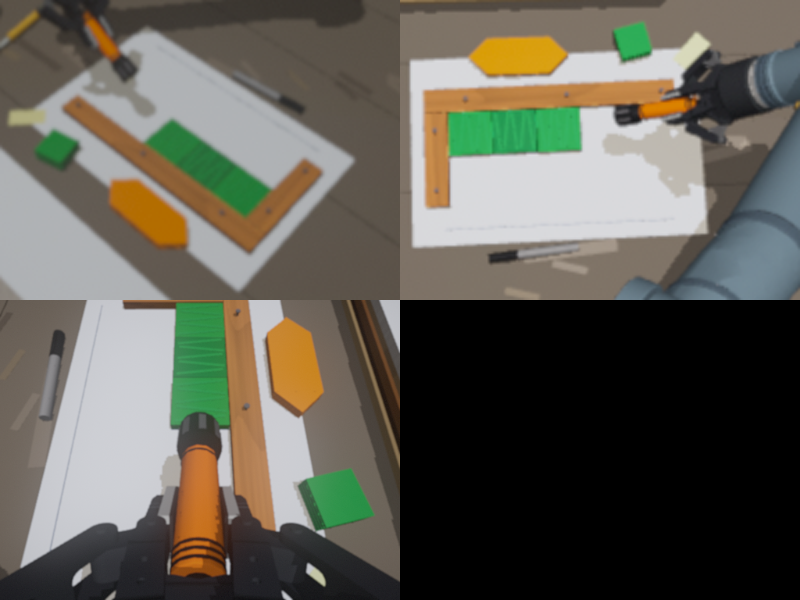

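```bash
python3 -c "
from h import *
ci=vision.camera_info('wrist'); z=np.load('wrist9.npz'); im,d=z['im'],z['d']
h=cv2.inRange(cv2.cvtColor(im,cv2.COLOR_RGB2HSV),(5,170,90),(20,255,255)); K,R,t=[np.array(ci[k]) for k in 'KRt']
P=[]
for v in range(200,300,4):
    x=np.nonzero(h[v,200:310])[0]+200
    if len(x)<15: continue
    u=(x.min()+x.max())/2; dd=np.median(d[v-1:v+2,int(u)-2:int(u)+3]); P.append(R.T@(np.linalg.inv(K)@[u,v,1]*dd-t))
P=np.array(P); L=cv2.fitLine(P.astype(np.float32),cv2.DIST_HUBER,0,.001,.001).ravel()[:3]; L*=np.sign(L[1])
print(len(P),P[0].round(3),P[-1].round(3),L.round(3),'az',np.degrees(np.arctan2(L[1],L[0])),'slant',np.degrees(np.arcsin(-L[2])))
"
```

```text
25 [ 0.625 -0.069  0.133] [ 0.624 -0.117  0.161] [ 0.031  0.863 -0.505] az 87.91034 slant 30.330027
```

>>> {"op": "arm_command", "data": {"commands": [[0,-0.25,0,0,0,0,1],[0,-0.25,0,0,0,0,1],[0,0,0,0,0,0,1],[0,0,0,0,0,0,1]]}}

```text
t: 23.22
tool_pos: [0.6192, -0.1042, 0.1402]
tcp_rot: [0.659, 0.67, 0.24, -0.244]
contact_force: [0.3, -0.5, -1.5]
width: 0.0228
gripper_force: 59.5
```

```bash
python3 tgt.py; python3 -c "
from h import *
print(r.observe()['qvel'].round(3)); print(order.close_job())"
```

```text
light [-0.014  0.866 -0.499] az 90.93 slant 29.96 lens [ 0.6175 -0.0278  0.0988]
hits [0.615  0.1281 0.009 ]
shift tool cm [0.23 0.52 0.3 ] [ 0.02  0.71  0.52  1.62 -0.93  1.45  0.91] 23.2167
[-0.003  0.002 -0.001 -0.007 -0.002 -0.002 -0.001]
the job is handed in; nothing more can be done
None
```

The job is handed in at about 23 s. The three tiles measure as one tight row, straight to about 0.3 mm, in the batten corner. The torch is held with its lens about 10 cm up and roughly 5 cm beyond the open end, aimed about 30° down at the middle tile (aim point uncertain by about 1 cm).

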